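Fit a fresh blade in the tile-scraper holder

ROBOT

A 6-joint arm with a two-finger parallel gripper is mounted at the origin on the work surface. World frame = base frame: x ahead of the robot, y to its left, z up, the work surface at z = 0. Lengths are in m, angles in degrees, forces in N, time in s.
With the tool pointing down it reaches from about 0.3 to 0.75 m from the base axis. Payload 8.5 kg.
Tool frame: the origin (TCP) lies between the finger pads; the fingertips stand env.finger_overhang ahead of it and the grasp point (between the pads) lies 2 mm behind it (env.finger_overhang is the distance from the TCP to the fingertips, in m); z points along the fingers, y is the line along which they close (so a half turn about z gives the same grasp; the last joint's range is limited). The gripper opens to 85 mm and grips with 20 to 120 N. Pads are 22 mm wide; open, the fingers measure 114 mm over their backs; the gripper's body (76 mm by 85 mm) begins 54 mm behind the grasp point. The pads swing forward as they close: fully open they stand 13 mm farther back than shut.
Start: joints at [-85.732, 21.807, 74.336, -0, 83.858, -12.336], TCP at [0.157, -0.527, 0.216] pointing down, gripper open.
Joint ranges: [-178.18, 178.18], [-50.72, 133.34], [12.68, 142.11], [-81.47, 261.47], [9.98, 163.14], [-165.26, 165.26]. Speed limits (degrees/s): [136.94, 136.94, 180, 180, 180, 180].

INTERFACE

Orientations are given as a 3x3 rotation matrix whose columns are the frame's x, y, z axes.
In Python, from rig import env gives the robot as it stands. The module is installed in compiled form; this text tells all that it offers.
- The arm moves only by the tool jog_arm, never from a script. Its arguments are lists of equal length, an entry for each row: "hand": the finger opening in m, from 0 to 0.0854; "travel": the shift along the world's x, y, z in m, a list of three; "yaw": the turn about the world's z in rad. A call has exactly 5 rows; each row shifts and turns the commanded pose from where the row before left it; what a row does not reach is not made up. A row lasts 1/8 s, in which the tool goes at most 62.5 mm and 10.7 degrees, less where a joint would pass 70% of its speed; a pose out of reach is approached as far as the arm can. A call is refused whole if a number of a shift passes 0.0625 or a number of a turn 0.188, either way. A call with a gripper value outside its range is refused whole. The fingers move at their own pace and stop on an object; "grip_force" is the grip in N (left out, the last holds). Time passes only in rows, so rows that do not move let the fingers close, or fill a call up. It gives the time, the measured TCP pose, the force, the opening and the grip force at its end, in the units of the state.
- env.observe(): the state, without advancing time (a new reading comes with each control period).
- env.get_image(name): name is "scene" or "top" or "wrist"; returns the picture (480x640x3 uint8, red, green, blue); there is no depth.
- env.calibration(name): a dict with "fx", "fy", "cx", "cy" (pixels), "position" and "rotation" of the camera in the world; the wrist camera has in their place "hand_eye" (4x4, takes a point from camera to tool coordinates, whose origin is the TCP and whose axes are the flange's). Camera axes: x right, y down, z forward; pixel columns grow to the right and rows downward; lengths in m; the calibration is good to about 2 mm. A picture is of the moment at which its call begins: read the wrist's pose just before it. calibration takes no time and is no camera call.
- env.close_job(): hands the job in; it is judged then, once.
The state is a dict: "time_s": time; "q": joint angles; "qvel": joint speeds; "joint_efforts": joint torques, N m; "position": TCP position; "tool_rot": TCP orientation; "ft_force": force on the tool from outside, world axes, zero at the start; "wrist_torque": the same for the moment, N m; "grip_width": finger opening in m; "gripper_force": force on a finger pad.
Only numpy, scipy, OpenCV 4.12 (cv2) and the standard library are available. Lean on these libraries where they do the work, as an engineer would, in place of code of your own. Each camera call takes 0.05 s, during which the arm holds its last target. There are 200 camera calls.

TASK

Take the notched scraper blade with the green grip from the black mat and lay it in the aluminium holder, its notch over the brass pin, flat on the bed and with its back edge fully home against the dark fence; find the pin gently by feel, never forcing the blade against the holder. Then slide the orange keeper all the way along over the blade's end and let go. Leave the worn blade and the sample bottles where they are.

Things in the scene. Friction and masses are not known exactly. Their poses are not given: they have to be found in the camera images.
- blade_center (a point): Fresh blade, loose, flat on the mat: steel plate 44 (x) x 110 (y) x 5 mm thick, in its middle a green upright grip bar 12 (x) x 30 (y) x 25 mm tall; 110 to 220 g. The point is its centre, 15 mm above the underside, 15 mm below the grip's top. x points to the notched back edge, 22 mm away; y along the blade; z up.
- notch (a point): Middle of the fresh blade's back edge, on its underside, where the notch opens: 12 mm deep, 8 mm wide, its mouth flared at 45 degrees to 11 mm over the first 1.5 mm. The blade is held steadiest by its green grip bar at 60 to 90 N. Axes as blade_center.
- bed (a point): Holder, fixed, at a new place and angle each time. Point on its flat bed (12 mm above the table) at the foot of the middle of the fence's face. x points into the fence, y along it, z up. Fence 8 mm tall, y -90 to +46 mm. Bed clear for x -82 to 0, y -95 mm to the keeper. Blade home: edge on the fence, x same way as this x, its centre at x -22, z +15 mm. Too much: blade over 25 N on fence or pin, 60 N on all.
- pin_slot (a point): Middle of the black slot in the holder's bed, 40 mm long (y), in which the brass locating pin (6 mm diameter, 10 mm tall) stands clamped at an unreported place from y -14 to +14 mm of this point: see or feel for it. Its axis is 5 mm before the fence, so a plain edge meets it 8 mm short of the fence; only with the notch over it does the blade go home. Axes as bed.
- keeper (a joint): Travel of the orange keeper, m: 0 to 0.004 at the start (open), 0.044 fully closed. It slides along -y of bed, toward the blade, with 2 N of friction, and stays where left. Its tongue, 30 mm wide, runs 8 to 13 mm above the bed, over the plate of a flat blade. At 0 the tongue's tip is at y +78 mm of bed; closed, at +34 mm.
- keeper_fin (a point): Middle of the black upright fin on the keeper, by which it is moved: 12 (x) x 30 (y) x 28 mm tall; the point is 41 mm above the table, 12 mm below the fin's top, 16 mm above the keeper's orange block (34 x 34 mm) under it. Axes as bed; it moves with the keeper.
- worn_center (a point): Worn blade, loose on the same mat, brown plate without a notch, grey grip; sizes and point as for the fresh one. Leave alone. The two lie side by side 75 mm apart across the mat (190 x 170 x 3 mm, black); which is nearer the robot varies.
- bottle0_center (a point): Small sample bottle with a black cap, loose and upright, 42 mm diameter, 95 mm tall; the point is its centre. To be left alone.
- bottle1_center (a point): Small sample bottle with a black cap, loose and upright, 42 mm diameter, 95 mm tall; the point is its centre. To be left alone.
- bottle2_center (a point): Small sample bottle with a black cap, loose and upright, 42 mm diameter, 95 mm tall; the point is its centre. To be left alone.
- bottle3_center (a point): Small sample bottle with a black cap, loose and upright, 42 mm diameter, 95 mm tall; the point is its centre. To be left alone.
Things that resemble listed ones, but are neither listed nor needed, are in the scene too. Leave any purple or turquoise look-alike of the part that bears blade_center alone.

How it is judged:
By the outcome, as a careful person would: the job done as asked, in the order asked, and still so for the second after the job is handed in, with the robot touching nothing.
It also fails if it takes over 69 s, if anything falls off the work surface, if the arm or the gripper's body presses on something with over 40 N, if the wrist force passes 120 N, or if a joint passes its speed limit or range.

## Working session

There is one attempt and no reset: what is moved stays moved. The work goes in short steps, Python scripts to look and compute and a tool call to move; the robot and the scene stay as the last step left them, time stands still between calls to the robot, and variables do not carry over. Pictures are saved under pics/ and viewed, at most 10 in all, crops included, and the job is handed in when it is done.

Besides the shell and the picture viewer there is one more tool, called as name(argument=value, ...), one argument or row to a line, values as JSON. jog_arm: Moves the arm, as the interface text tells. Its arguments: {"type":"object","properties":{"hand":{"type":"array"},"travel":{"type":"array"},"yaw":{"type":"array"},"grip_force":{"type":"number"}},"required":["hand","travel","yaw"]}

```bash
mkdir -p pics; python3 - <<'E'
from rig import env
import cv2
o=env.observe(); print(o['time_s'],o['position'],o['tool_rot'],o['ft_force'],o['grip_width'],env.finger_overhang)
for n in("top","scene"):
    c=env.calibration(n);print(n,c)
    cv2.imwrite(f'pics/{n}0.png',cv2.cvtColor(env.get_image(n),cv2.COLOR_RGB2BGR))
print(env.calibration("wrist"))
E
```

```text
0.0 [ 0.15711501 -0.52675927  0.21541945] [[ 9.58305145e-01  2.85746787e-01 -1.52798630e-04]
 [ 2.85746702e-01 -9.58304085e-01  1.45023584e-03]
 [ 2.67972679e-04 -1.43343017e-03 -9.99998937e-01]] [-0.08370435 -0.61870152 -0.03814707] 0.0856084562148334 0.017
top {'fx': 584.3766424922225, 'fy': 584.3766424922225, 'cx': 325.3204986076914, 'cy': 232.2987770618286, 'position': array([ 0.22776192, -0.06464557,  1.45986772]), 'rotation': array([[ 0.07182077, -0.97686644,  0.20142921],
       [-0.99740498, -0.07135429,  0.00958541],
       [ 0.00500918, -0.20159493, -0.97945617]])}
scene {'fx': 555.5201810511163, 'fy': 555.5201810511163, 'cx': 321.94033753187995, 'cy': 245.216745998395, 'position': array([1.15741653, 0.27375613, 1.06443784]), 'rotation': array([[-0.45090513,  0.72734306, -0.51735543],
       [ 0.89251505,  0.3739527 , -0.25214333],
       [ 0.01007176, -0.57544023, -0.81778182]])}
{'fx': 419.0953169887711, 'fy': 419.0953169887711, 'cx': 319.244821426319, 'cy': 239.434922009897, 'hand_eye': array([[ 6.98089674e-04, -9.57748199e-01, -2.87607196e-01,
         7.27049031e-02],
       [ 9.99999690e-01,  5.63642336e-04,  5.50271439e-04,
         1.68264206e-04],
       [-3.64913888e-04, -2.87607491e-01,  9.57748296e-01,
        -1.58039439e-01],
       [ 0.00000000e+00,  0.00000000e+00,  0.00000000e+00,
         1.00000000e+00]])}
```

View pics/top0.png

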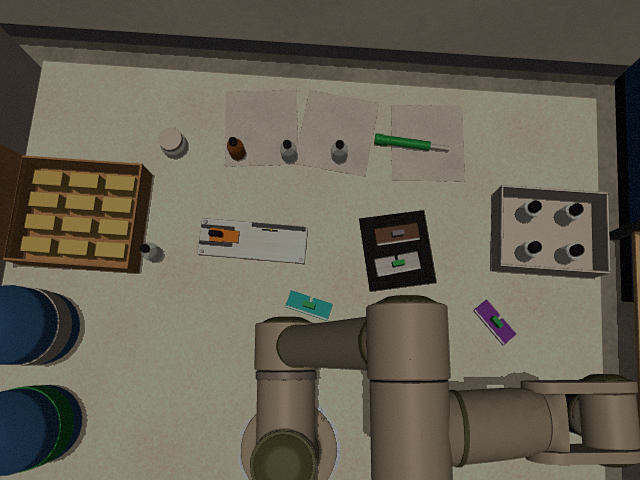

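View pics/scene0.png

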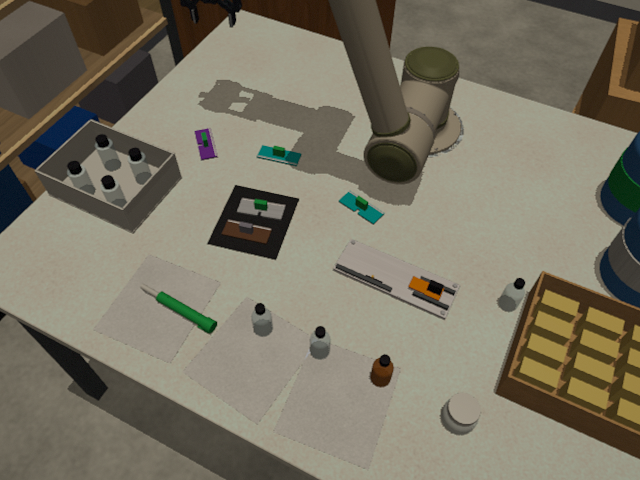

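The top view shows the mat at (398,250), with the fresh blade at (398,263) and the worn one at (397,233). The holder is at (252,242), with its fence on the far side at (280,228) and the keeper at (222,236). Next I'll measure these by colour.

```bash
cat > h.py <<'E'
from rig import env
import numpy as np, cv2
def cam(name):
    c=env.calibration(name)
    if name=="wrist":
        o=env.observe(); H=c['hand_eye']; R=o['tool_rot']@H[:3,:3]; p=o['position']+o['tool_rot']@H[:3,3]
    else: R,p=c['rotation'],c['position']
    return c,np.array(R),np.array(p)
def ray(k,uv,z):
    c,R,p=k; uv=np.atleast_2d(np.array(uv,float))
    d=np.c_[(uv[:,0]-c['cx'])/c['fx'],(uv[:,1]-c['cy'])/c['fy'],np.ones(len(uv))]@R.T
    return p+d*((z-p[2])/d[:,2])[:,None]
def proj(k,P):
    c,R,p=k; q=(np.atleast_2d(P)-p)@R
    return np.c_[q[:,0]/q[:,2]*c['fx']+c['cx'],q[:,1]/q[:,2]*c['fy']+c['cy']]
def shot(name,f=None):
    k=cam(name); im=cv2.cvtColor(env.get_image(name),cv2.COLOR_RGB2BGR)
    if f: cv2.imwrite('pics/'+f,im)
    return k,im
def blobs(im,lo,hi,amin=8,roi=None):
    m=cv2.inRange(cv2.cvtColor(im,cv2.COLOR_BGR2HSV),np.array(lo),np.array(hi))
    if roi: q=np.zeros_like(m);q[roi[1]:roi[3],roi[0]:roi[2]]=255; m&=q
    cs,_=cv2.findContours(m,cv2.RETR_EXTERNAL,cv2.CHAIN_APPROX_NONE)
    return sorted([c for c in cs if cv2.contourArea(c)>=amin],key=cv2.contourArea,reverse=True)
def rect(k,c,z):
    "min-area rectangle of a contour cast onto plane z: centre, sizes, long-axis angle deg"
    P=ray(k,c.reshape(-1,2),z)[:,:2]; (x,y),(w,h),a=cv2.minAreaRect((P*1000).astype(np.float32))
    if w<h: w,h,a=h,w,a+90
    return np.round([x,y,w,h,(a+90)%180-90],1)
E
python3 - <<'E'
from h import *
im=cv2.imread('pics/top0.png');k=cam('top')
roi=(340,200,450,300)
for c in blobs(im,(45,100,40),(80,255,255),8,roi): print('green',rect(k,c,.033),c.mean(0))
for c in blobs(im,(0,0,110),(180,60,255),30,(365,245,430,290)): print('plate',rect(k,c,.008))
for c in blobs(im,(5,150,100),(22,255,255),30,(190,205,320,270)): print('orange',rect(k,c,.025),c.mean(0))
print('holder corners',ray(k,[(202,219),(307,228),(304,263),(197,254)],.012).round(3).tolist())
big=np.hstack([cv2.resize(im[205:275,185:320],None,fx=3,fy=3,interpolation=3),cv2.resize(im[205:275+0,350:450],None,fx=3,fy=3,interpolation=3)])
cv2.imwrite('pics/crop0.png',big); print(big.shape)
E
```

```text
green [ 459.3 -236.1   29.2   12.7  -76.3] [[398.5        262.35714286]]
plate [ 459.3 -236.4  108.5   42.5  -75. ]
plate [ 398.5 -271.9   95.9   12.3  -78.7]
plate [ 421.5 -161.1   62.8    7.5    3.3]
orange [496.3 202.2  70.8  33.4  85.9] [[222.77777778 234.90909091]]
holder corners [[0.537, 0.264, 0.012], [0.533, -0.003, 0.012], [0.443, -0.003, 0.012], [0.447, 0.266, 0.012]]
(210, 705, 3)
```

View pics/crop0.png

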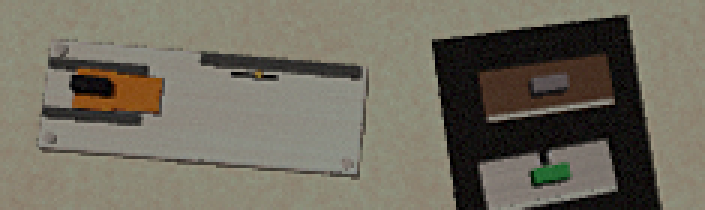

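The crop shows the notch of the fresh blade facing the far side (+x), the same way as the fence. The brass pin is visible in the slot, at about crop (258,74). I'll move above the blade, turning +88°.

jog_arm(
  hand=[0.085,0.085,0.085,0.085,0.085],
  travel=[
    [0.03,0.029,0],
    [0.03,0.029,0],
    [0.03,0.029,0],
    [0.03,0.029,0],
    [0.03,0.029,0],
  ],
  yaw=[0.154,0.154,0.154,0.154,0.154],
)

```text
time_s: 0.72
position: [0.3079, -0.3809, 0.2158]
tool_rot: [[0.485, 0.875, -0.0], [0.875, -0.485, 0.001], [0.0, -0.0, -1.0]]
ft_force: [0.6, -0.0, 0.5]
grip_width: 0.0853
gripper_force: 0.0
```

jog_arm(
  hand=[0.04,0.04,0.04,0.04,0.04],
  travel=[
    [0.03,0.029,-0.005],
    [0.03,0.029,-0.005],
    [0.03,0.029,-0.005],
    [0.03,0.029,0],
    [0.03,0.029,0],
  ],
  yaw=[0.154,0.154,0.154,0.154,0.154],
  grip_force=75,
)

```text
time_s: 1.35
position: [0.4579, -0.2359, 0.2007]
tool_rot: [[-0.261, 0.965, -0.001], [0.965, 0.261, 0.0], [0.001, -0.0, -1.0]]
ft_force: [-0.4, -1.1, 1.0]
grip_width: 0.0399
gripper_force: 0.0
```

```bash
python3 - <<'E'
from h import *
k,im=shot('wrist','w1.png'); o=env.observe()
print(o['time_s'],o['position'],o['grip_width'],'tool y ang',np.degrees(np.arctan2(o['tool_rot'][1,1],o['tool_rot'][0,1])))
print(proj(k,[.459,-.236,.033]))
for c in blobs(im,(45,100,40),(80,255,255),200): print('green',rect(k,c,.033),c.mean(0))
for c in blobs(im,(0,0,110),(180,60,255),3000): print('plate',rect(k,c,.008),c.mean(0))
E
```

```text
1.4 [ 0.46028591 -0.23288069  0.2007174 ] 0.04015157315789347 tool y ang 15.65257849985525
[[321.25759333 210.06427478]]
green [ 289.2 -282.8   34.9   20.7  -79.2] [[ 99.66666667 210.30833333]]
green [ 750.2 -274.3   37.    12.   -62.5] [[635.         337.61904762]]
green [ 460.9 -231.8   29.9    6.3  -74.4] [[325.21176471 205.75294118]]
plate [ 471.4 -286.4  657.6  413.5   15.1] [[330.78003586 222.47579199]]
plate [ 461.7 -233.8  112.3   48.   -74.5] [[325.72164948 198.42010309]]
```

View pics/w1.png

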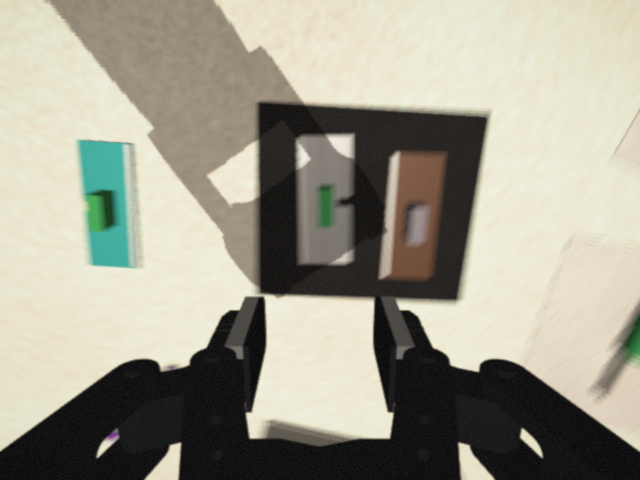

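The wrist view is slightly blurred. It shows the green grip at (325,206), the notch to its right, and the worn blade beyond. I'll take a still look.

```bash
python3 - <<'E'
from h import *
env.get_image('wrist');env.get_image('wrist')
k,im=shot('wrist'); o=env.observe()
print(o['time_s'],o['position'],o['ft_force'],'tool y ang',np.degrees(np.arctan2(o['tool_rot'][1,1],o['tool_rot'][0,1])))
roi=(262,105,390,295)
for c in blobs(im,(45,60,30),(80,255,255),100,roi): print('green',rect(k,c,.033),c.mean(0),cv2.boundingRect(c))
for c in blobs(im,(0,0,60),(180,60,255),1000,roi): print('plate',rect(k,c,.008),cv2.minAreaRect(c))
E
```

```text
1.55 [ 0.4572377  -0.23659968  0.20067861] [ 0.4526736  -0.83609645 -0.09878163] tool y ang 14.867830097034807
green [ 458.8 -234.8   33.3   11.9  -75.2] [[321.35849057 208.5       ]] (314, 188, 16, 42)
plate [ 459.3 -236.4  111.7   46.7  -75. ] ((321.5, 201.5), (129.0, 57.0), 90.0)
```

jog_arm(
  hand=[0.04,0.04,0.04,0.04,0.04],
  travel=[
    [0.002,0.0005,-0.05],
    [0,0,-0.05],
    [0,0,-0.04],
    [0,0,-0.02],
    [0,0,-0.01],
  ],
  yaw=[0,0,0,0,0],
)

```text
time_s: 2.17
position: [0.4583, -0.2371, 0.0301]
tool_rot: [[-0.254, 0.967, -0.001], [0.967, 0.254, 0.001], [0.001, -0.001, -1.0]]
ft_force: [0.5, 1.3, 0.5]
grip_width: 0.0399
gripper_force: 0.0
```

jog_arm(
  hand=[0.04,0.0,0.0,0.0,0.0],
  travel=[
    [0,0,0],
    [0,0,0],
    [0,0,0],
    [0,0,0],
    [0,0,0],
  ],
  yaw=[0,0,0,0,0],
  grip_force=75,
)

```text
time_s: 2.8
position: [0.4592, -0.2366, 0.0312]
tool_rot: [[-0.256, 0.967, 0.0], [0.967, 0.256, -0.0], [-0.0, 0.0, -1.0]]
ft_force: [0.0, 1.0, 0.2]
grip_width: -0.0003
gripper_force: 0.0
```

```bash
python3 - <<'E'
from h import *
k,im=shot('wrist','w2.png'); o=env.observe()
print(o['time_s'],o['position'],o['grip_width'],o['gripper_force'],proj(k,o['position']),proj(k,o['position']-[0,0,.017]))
E
```

```text
2.85 [ 0.45922004 -0.23654295  0.03115239] -9.603138803359782e-05 0.0 [[320.30205506 298.75132227]] [[320.22001945 282.7647367 ]]
```

View pics/w2.png

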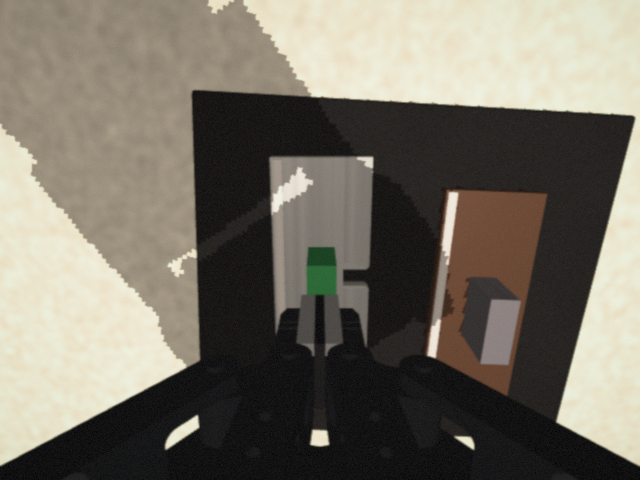

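The closed fingers, whose tips show at (320,295), appear to be over or beside the green grip (307–336, 248–293). I'll check the projections.

```bash
python3 - <<'E'
from h import *
im=cv2.imread('pics/w2.png');k=cam('wrist'); o=env.observe(); R=o['tool_rot'];p=o['position']
for nm,P in dict(gripTopEnd=[.015,0,.033],gripBotEnd=[.015,0,.008],plateEnd=[.055,0,.008],).items():
    a=np.radians(15);C=np.array([.4592,-.2364,0]); w=C+[ -np.sin(a)*P[0],np.cos(a)*P[0],P[2]]
    print(nm,proj(k,w).round(0))
for x,z in((.011,.017),(.011,0),(.011,-.03),(-.011,.017)): print('tool',x,z,proj(k,p+R@[x,0,z]).round(0))
for c in blobs(im,(45,60,30),(80,255,255),100,(250,200,390,330)): print(cv2.boundingRect(c))
k,im=shot('scene'); c=proj(k,[.459,-.236,.06])[0].astype(int);print(c)
cv2.imwrite('pics/s2.png',cv2.resize(im[c[1]-60:c[1]+60,c[0]-80:c[0]+80],None,fx=4,fy=4,interpolation=2))
E
```

```text
gripTopEnd [[320. 266.]]
gripBotEnd [[320. 247.]]
plateEnd [[320. 157.]]
tool 0.011 0.017 [[320. 260.]]
tool 0.011 0 [[320. 274.]]
tool 0.011 -0.03 [[321. 307.]]
tool -0.011 0.017 [[320. 305.]]
(307, 247, 30, 49)
[258 194]
```

View pics/s2.png

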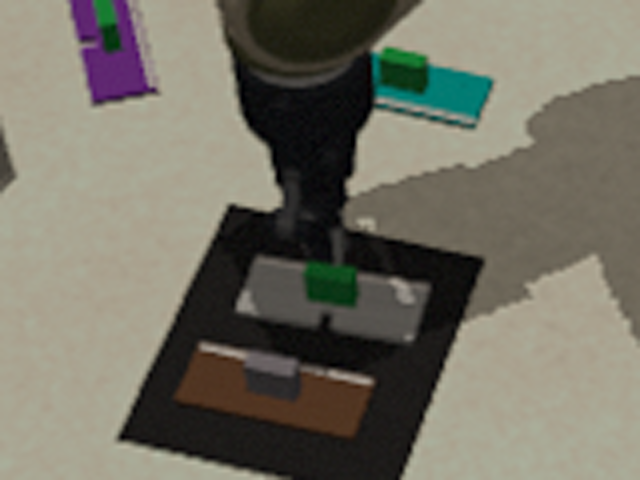

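Both views agree that the fingertips are about 35 mm further back than stated: the tip edge images at about 18 mm *behind* the TCP, and the fingers closed above the grip. The camera and TCP poses match the blade. I'll open, go lower in stages and watch the force.

jog_arm(
  hand=[0.04,0.04,0.04,0.04,0.04],
  travel=[
    [0,0,0],
    [0,0,0],
    [0,0,-0.006],
    [0,0,-0.007],
    [0,0,-0.007],
  ],
  yaw=[0,0,0,0,0],
)

```text
time_s: 3.52
position: [0.459, -0.2365, 0.0103]
tool_rot: [[-0.256, 0.967, -0.0], [0.967, 0.256, 0.0], [0.0, -0.0, -1.0]]
ft_force: [0.3, 0.3, 0.6]
grip_width: 0.0397
gripper_force: 0.0
```

```bash
python3 - <<'E'
from h import *
env.get_image('wrist'); env.get_image('wrist')
k,im=shot('wrist','w3.png'); o=env.observe();p=o['position'];R=o['tool_rot']
print(o['time_s'],p,o['ft_force'],o['grip_width'])
for z in (.017,0,-.01,-.02): print(z,proj(k,[p+R@[.011,s*.02,z] for s in(-1,1)]).round(0).tolist())
k,im2=shot('scene')
c=proj(k,[.459,-.236,.05])[0].astype(int)
big=np.hstack([cv2.resize(im2[c[1]-40:c[1]+40,c[0]-40:c[0]+40],(400,400),interpolation=2),cv2.resize(im[140:440,170:470],(400,400))])
cv2.imwrite('pics/c3.png',big)
E
```

```text
3.675 [ 0.45897798 -0.23640574  0.01051399] [-0.25236646 -0.61557022 -0.22347074] 0.0400673662749201
0.017 [[275.0, 261.0], [366.0, 261.0]]
0 [[271.0, 275.0], [370.0, 275.0]]
-0.01 [[268.0, 284.0], [373.0, 284.0]]
-0.02 [[265.0, 295.0], [377.0, 295.0]]
```

View pics/c3.png

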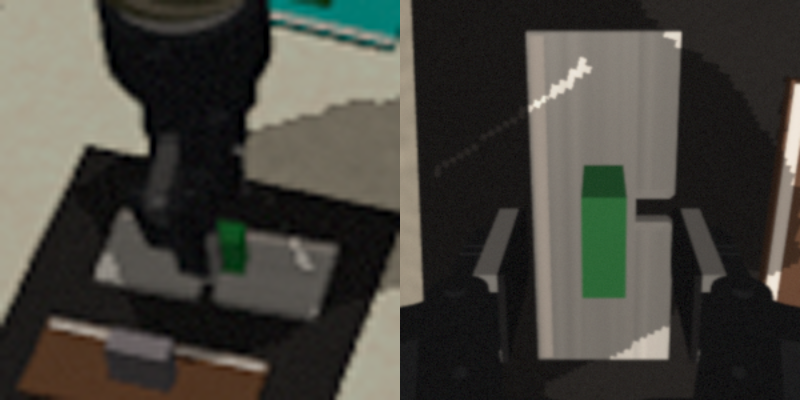

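```bash
python3 - <<'E'
from h import *
k=cam('scene');o=env.observe();p=o['position'];R=o['tool_rot']
c=proj(k,[.459,-.236,.05])[0].astype(int)
f=lambda P:((proj(k,P)-(c-40))*5).round(0).tolist()
for z in(.017,-.02):
  for x in(-.011,.011): print(z,x,f([p+R@[x,s*.022,z] for s in(-1,1)]))
print('grip top ends',f([p+R@[x,0,0]+[0,0,.033-p[2]] for x in(-.015,.015)]))
E
```

```text
0.017 -0.011 [[202.0, 240.0], [178.0, 309.0]]
0.017 0.011 [[245.0, 248.0], [221.0, 316.0]]
-0.02 -0.011 [[196.0, 192.0], [171.0, 261.0]]
-0.02 0.011 [[240.0, 199.0], [215.0, 269.0]]
grip top ends [[175.0, 222.0], [235.0, 232.0]]
```

The scene view agrees with tips about 19 mm behind the TCP, so I'll take TCP z about −0.004 for the grasp.

jog_arm(
  hand=[0.04,0.04,0.04,0.04,0.04],
  travel=[
    [0,0,-0.004],
    [0,0,-0.004],
    [0,0,-0.003],
    [0,0,-0.003],
    [0,0,0],
  ],
  yaw=[0,0,0,0,0],
)

```text
time_s: 4.35
position: [0.4591, -0.2365, -0.0032]
tool_rot: [[-0.256, 0.967, -0.0], [0.967, 0.256, 0.0], [0.0, -0.0, -1.0]]
ft_force: [-0.3, -0.0, -0.6]
grip_width: 0.0403
gripper_force: 0.0
```

jog_arm(
  hand=[0.0,0.0,0.0,0.0,0.0],
  travel=[
    [0,0,0],
    [0,0,0],
    [0,0,0],
    [0,0,0],
    [0,0,0],
  ],
  yaw=[0,0,0,0,0],
  grip_force=75,
)

```text
time_s: 4.97
position: [0.4593, -0.2366, -0.0026]
tool_rot: [[-0.256, 0.967, 0.0], [0.967, 0.256, -0.0], [-0.0, 0.0, -1.0]]
ft_force: [-1.5, 2.0, 5.2]
grip_width: 0.0101
gripper_force: 74.2
```

Gripped. Next I'll lift and head toward the holder, stopping short so that the wrist camera sees the pin and the fence.

jog_arm(
  hand=[0.0,0.0,0.0,0.0,0.0],
  travel=[
    [0,0,0.01],
    [0,0,0.03],
    [0,0,0.04],
    [0,0,0.04],
    [0,0,0.02],
  ],
  yaw=[0,0,0,0,0],
)

```text
time_s: 5.6
position: [0.4595, -0.2368, 0.1395]
tool_rot: [[-0.256, 0.967, 0.002], [0.967, 0.256, -0.002], [-0.002, 0.002, -1.0]]
ft_force: [-0.6, 0.2, -1.6]
grip_width: 0.01
gripper_force: 73.5
```

jog_arm(
  hand=[0.0,0.0,0.0,0.0,0.0],
  travel=[
    [0.008,0.047,0],
    [0.008,0.047,0],
    [0.008,0.047,0],
    [0.008,0.047,0],
    [0.006,0.047,0],
  ],
  yaw=[-0.056,-0.056,-0.056,-0.056,-0.056],
)

```text
time_s: 6.22
position: [0.4971, -0.0, 0.1374]
tool_rot: [[0.023, 1.0, 0.0], [1.0, -0.023, -0.0], [-0.0, 0.0, -1.0]]
ft_force: [1.0, 0.0, -1.2]
grip_width: 0.0105
gripper_force: 73.4
```

```bash
python3 - <<'E'
from h import *
for _ in range(4): env.get_image('wrist')
k,im=shot('wrist','w4.png'); o=env.observe();p=o['position'];R=o['tool_rot']
print(o['time_s'],p,o['ft_force'],o['wrist_torque'],o['grip_width'],'yaw',np.degrees(np.arctan2(R[1,1],R[0,1])))
print(proj(k,[[.52,.087,.012],[.515,.083,.022]]))
E
```

```text
6.475 [ 0.49708914 -0.00186459  0.13720167] [-0.28501356  0.12236733 -1.27846082] [-0.0514292  -0.035877   -0.03753384] 0.010737462360785365 yaw -1.1637483225268679
[[353.44683943  87.85519064]
 [346.56070696  93.95186401]]
```

View pics/w4.png

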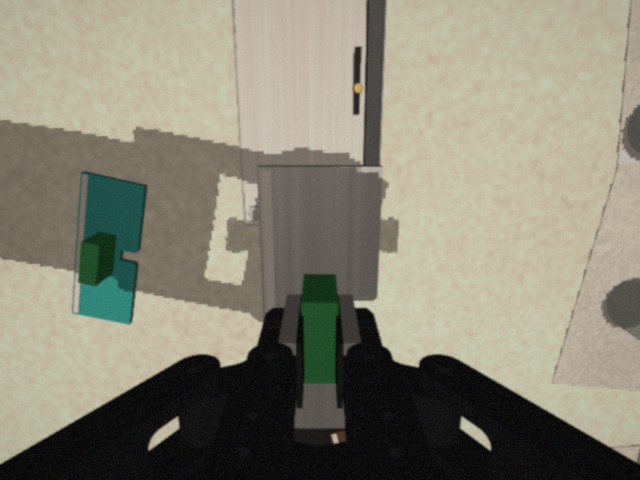

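The wrist view shows the held blade with its end edge at row 166 (cols 259–380). The slot is at col 357, rows 48–113, with the brass pin at (358,88) and the fence face line at about col 367. I'll measure these.

```bash
python3 - <<'E'
from h import *
im=cv2.imread('pics/w4.png');k=cam('wrist');o=env.observe();p=o['position'];R=o['tool_rot']
g=cv2.cvtColor(im,cv2.COLOR_BGR2GRAY).astype(float)
def line(rows,c0,c1,z,sgn,lab):
    pts=[]
    for r in rows:
        d=sgn*np.diff(cv2.GaussianBlur(g[r:r+1],(5,1),0)[0,c0:c1]); j=int(d.argmax())
        pts.append((c0+j+.5,r))
    P=ray(k,pts,z)[:,:2]; vx,vy,x0,y0=cv2.fitLine((P*1000).astype(np.float32),cv2.DIST_HUBER,0,.01,.01).ravel()
    if vy<0:vx,vy=-vx,-vy
    a=np.degrees(np.arctan2(-vx,vy)); res=((P*1000-[x0,y0])@[-vy,vx]).std()
    f=lambda y:x0+(y-y0)*vx/vy
    print(lab,'yaw',round(a,2),'x@y=85:',round(f(85),2),'x@y=0',round(f(0),2),'rms',round(res,2))
line(range(5,140,3),362,374,.012,-1,'fence foot z12 ')
line(range(5,140,3),372,395,.020,1,'fence back top z20')
line(range(5,110,3),225,250,.012,1,'holder -x edge top')
zt=p[2]+.011
line(range(175,290,3),368,392,zt,1,'plate +x edge top(h)')
line(range(175,290,3),250,270,zt,1,'plate -x edge (lighter?)')
for c in blobs(im,(15,90,80),(35,255,255),5,(340,70,372,105)): print('pin',cv2.boundingRect(c),ray(k,[c.reshape(-1,2).mean(0)],.022).round(4))
m=[c for c in blobs(im,(0,0,0),(180,255,50),60,(345,30,364,125))]
for c in m: print('slot',cv2.boundingRect(c),rect(k,c,.012))
print('green')
for c in blobs(im,(45,60,20),(80,255,255),100,(290,260,350,400)): print(cv2.boundingRect(c))
for r in (5,60,120): print(g[r,355:392].astype(int).tolist())
for r in (190,280): print(g[r,252:266].astype(int).tolist(), g[r,368:392].astype(int).tolist())
E
```

```text
fence foot z12  yaw -0.52 x@y=85: 527.14 x@y=0 526.37 rms 0.19
fence back top z20 yaw -0.99 x@y=85: 537.31 x@y=0 535.84 rms 0.18
holder -x edge top yaw -1.27 x@y=85: 446.8 x@y=0 444.91 rms 0.2
plate +x edge top(h) yaw -1.39 x@y=85: 520.7 x@y=0 518.63 rms 0.69
plate -x edge (lighter?) yaw -1.14 x@y=85: 477.66 x@y=0 475.97 rms 0.19
pin (353, 82, 10, 12) [[0.5217 0.0857 0.022 ]]
slot (355, 48, 5, 34) [522.4  99.8  19.2   2.5 -89.7]
green
(300, 274, 40, 110)
[182, 181, 179, 179, 182, 180, 181, 181, 179, 177, 158, 110, 65, 47, 64, 73, 72, 75, 69, 71, 72, 75, 74, 72, 75, 72, 69, 73, 70, 82, 108, 147, 182, 188, 189, 188, 186]
[48, 37, 38, 35, 49, 87, 136, 174, 183, 171, 130, 75, 52, 68, 75, 70, 72, 72, 73, 76, 73, 72, 78, 76, 73, 72, 73, 84, 115, 152, 185, 188, 189, 189, 189, 187, 185]
[188, 193, 190, 192, 191, 192, 189, 186, 162, 98, 52, 57, 68, 74, 72, 71, 75, 71, 72, 71, 72, 77, 70, 71, 75, 102, 138, 166, 183, 189, 189, 187, 188, 188, 189, 190, 191]
[195, 193, 195, 194, 192, 169, 123, 104, 109, 114, 116, 117, 119, 120] [92, 92, 92, 92, 93, 91, 94, 89, 92, 90, 90, 92, 93, 100, 108, 118, 123, 146, 178, 195, 197, 198, 199, 196]
[114, 114, 115, 114, 114, 113, 114, 115, 110, 108, 95, 96, 103, 109] [89, 90, 91, 89, 86, 88, 88, 90, 94, 125, 170, 190, 193, 197, 197, 200, 200, 199, 196, 196, 194, 193, 194, 192]
```

```bash
python3 - <<'E'
from h import *
im=cv2.imread('pics/w4.png');k=cam('wrist');o=env.observe();p=o['position']
g=cv2.GaussianBlur(cv2.cvtColor(im,cv2.COLOR_BGR2GRAY),(1,5),0).astype(float)
for c in range(275,360,20):
    d=-np.diff(g[155:180,c]); r=155+d.argmax()+.5; print(c,r,ray(k,[(c,r)],p[2]+.011).round(4)[0]-p)
print(proj(k,[p+[0,.055,.011],p+[.022,.004,.011],p+[.022,-.004,.011]]).round(1))
print(g[285:310,372].astype(int).tolist())
E
```

```text
275 164.5 [-0.01458914  0.05616459  0.01099833]
295 164.5 [-0.00768914  0.05606459  0.01099833]
315 164.5 [-0.00068914  0.05586459  0.01099833]
335 164.5 [0.00621086 0.05576459 0.01099833]
355 160.5 [0.01321086 0.05696459 0.01099833]
[[317.1 167.1]
 [377.4 300.1]
 [377.  318.9]]
[90, 89, 89, 90, 89, 89, 89, 89, 90, 91, 91, 90, 90, 95, 110, 137, 166, 186, 194, 196, 196, 197, 197, 198, 197]
```

jog_arm(
  hand=[0.0,0.0,0.0,0.0,0.0],
  travel=[
    [-0.002,0.022,-0.01],
    [-0.002,0.022,-0.025],
    [-0.002,0.022,-0.025],
    [-0.002,0.021,-0.025],
    [0,0,-0.02],
  ],
  yaw=[0,0,0,0,0],
)

```text
time_s: 7.1
position: [0.489, 0.0852, 0.0312]
tool_rot: [[0.021, 1.0, -0.001], [1.0, -0.021, 0.0], [0.0, -0.001, -1.0]]
ft_force: [0.1, -0.7, -0.9]
grip_width: 0.0101
gripper_force: 73.4
```

jog_arm(
  hand=[0.0,0.0,0.0,0.0,0.0],
  travel=[
    [0,0,-0.008],
    [0,0,-0.008],
    [0,0,-0.004],
    [0,0,-0.001],
    [0,0,-0.001],
  ],
  yaw=[0,0,0,0,0],
)

```text
time_s: 7.72
position: [0.4894, 0.0854, 0.0103]
tool_rot: [[0.021, 1.0, 0.001], [1.0, -0.021, -0.0], [-0.0, 0.001, -1.0]]
ft_force: [0.1, -0.2, -0.5]
grip_width: 0.01
gripper_force: 73.4
```

jog_arm(
  hand=[0.0,0.0,0.0,0.0,0.0],
  travel=[
    [0,0,-0.0005],
    [0,0,-0.0005],
    [0,0,-0.0005],
    [0,0,-0.0005],
    [0,0,0],
  ],
  yaw=[0,0,0,0,0],
)

```text
time_s: 8.35
position: [0.4892, 0.0855, 0.008]
tool_rot: [[0.021, 1.0, -0.0], [1.0, -0.021, -0.0], [-0.0, -0.0, -1.0]]
ft_force: [-0.2, -0.1, -1.4]
grip_width: 0.0103
gripper_force: 73.4
```

jog_arm(
  hand=[0.0,0.0,0.0,0.0,0.0],
  travel=[
    [0,0,-0.0005],
    [0,0,-0.0005],
    [0,0,-0.0003],
    [0,0,0],
    [0,0,0],
  ],
  yaw=[0,0,0,0,0],
)

```text
time_s: 8.98
position: [0.4892, 0.0855, 0.0067]
tool_rot: [[0.021, 1.0, 0.0], [1.0, -0.021, 0.0], [0.0, 0.0, -1.0]]
ft_force: [0.1, 0.6, -1.6]
grip_width: 0.0107
gripper_force: 73.4
```

jog_arm(
  hand=[0.0,0.0,0.0,0.0,0.0],
  travel=[
    [0,0,-0.0003],
    [0,0,0],
    [0,0,-0.0002],
    [0,0,0],
    [0,0,0],
  ],
  yaw=[0,0,0,0,0],
)

```text
time_s: 9.6
position: [0.4892, 0.0854, 0.0064]
tool_rot: [[0.021, 1.0, 0.0], [1.0, -0.021, -0.0], [-0.0, 0.0, -1.0]]
ft_force: [-1.8, 0.8, 3.1]
grip_width: 0.0104
gripper_force: 73.9
```

Contact with the bed, light at about 4 N. Now I'll slide toward the pin in small steps.

jog_arm(
  hand=[0.0,0.0,0.0,0.0,0.0],
  travel=[
    [0.0015,0,0.0001],
    [0.0015,0,0],
    [0.0015,0,0],
    [0.001,0,0],
    [0.001,0,0],
  ],
  yaw=[0,0,0,0,0],
)

```text
time_s: 10.22
position: [0.4956, 0.0855, 0.0064]
tool_rot: [[0.021, 1.0, -0.0], [1.0, -0.021, -0.0], [-0.0, -0.0, -1.0]]
ft_force: [-3.5, 0.5, 5.5]
grip_width: 0.0105
gripper_force: 74.3
```

jog_arm(
  hand=[0.0,0.0,0.0,0.0,0.0],
  travel=[
    [0.0008,0,0],
    [0.0006,0,0],
    [0.0006,0,0],
    [0.0005,0,0],
    [0,0,0],
  ],
  yaw=[0,0,0,0,0],
)

```text
time_s: 10.85
position: [0.4982, 0.0854, 0.0063]
tool_rot: [[0.021, 1.0, 0.0], [1.0, -0.021, 0.0], [0.0, 0.0, -1.0]]
ft_force: [-2.7, -0.2, 5.0]
grip_width: 0.0102
gripper_force: 74.3
```

jog_arm(
  hand=[0.0,0.0,0.0,0.0,0.0],
  travel=[
    [0.0005,0,0],
    [0.0005,0,0],
    [0.0005,0,0],
    [0.0005,0,0],
    [0,0,0],
  ],
  yaw=[0,0,0,0,0],
)

```text
time_s: 11.48
position: [0.5001, 0.0855, 0.0064]
tool_rot: [[0.021, 1.0, -0.0], [1.0, -0.021, -0.0], [-0.0, -0.0, -1.0]]
ft_force: [-2.6, -0.3, 5.2]
grip_width: 0.0108
gripper_force: 74.4
```

jog_arm(
  hand=[0.0,0.0,0.0,0.0,0.0],
  travel=[
    [0.0005,0,0],
    [0.0005,0,0],
    [0.0005,0,0],
    [0.0005,0,0],
    [0,0,0],
  ],
  yaw=[0,0,0,0,0],
)

```text
time_s: 12.1
position: [0.5014, 0.0857, 0.0064]
tool_rot: [[0.021, 1.0, -0.002], [1.0, -0.021, 0.0], [0.0, -0.002, -1.0]]
ft_force: [-6.0, 1.4, 8.2]
grip_width: 0.0103
gripper_force: 74.7
```

jog_arm(
  hand=[0.0,0.0,0.0,0.0,0.0],
  travel=[
    [0,0,0.0001],
    [0,0,0.0001],
    [0,0,0],
    [0.0005,0,0],
    [0,0,0],
  ],
  yaw=[0,0,0,0,0],
)

```text
time_s: 12.72
position: [0.5025, 0.0857, 0.0064]
tool_rot: [[0.021, 1.0, -0.0], [1.0, -0.021, 0.0], [0.0, -0.0, -1.0]]
ft_force: [-3.1, 3.9, 3.0]
grip_width: 0.0101
gripper_force: 74.0
```

```bash
python3 - <<'E'
from h import *
k,im=shot('wrist'); o=env.observe();p=o['position']
print(p,o['ft_force'],o['wrist_torque'])
f=lambda P:proj(k,P).round(0)[0]
print('pin top',f([.5217,.0857,.022]),'fence foot',f([.5271,.12,.012]),'notch',f([p[0]+.022,p[1],p[2]+.011]))
cv2.imwrite('pics/w5.png',cv2.resize(im[180:340,290:470],(675,600),interpolation=2))
E
```

```text
[0.502552   0.08571784 0.00637109] [-3.2088458   3.58268881  3.34206731] [0.57956646 0.63198783 0.04802849]
pin top [371. 315.] fence foot [384. 220.] notch [377. 310.]
```

View pics/w5.png

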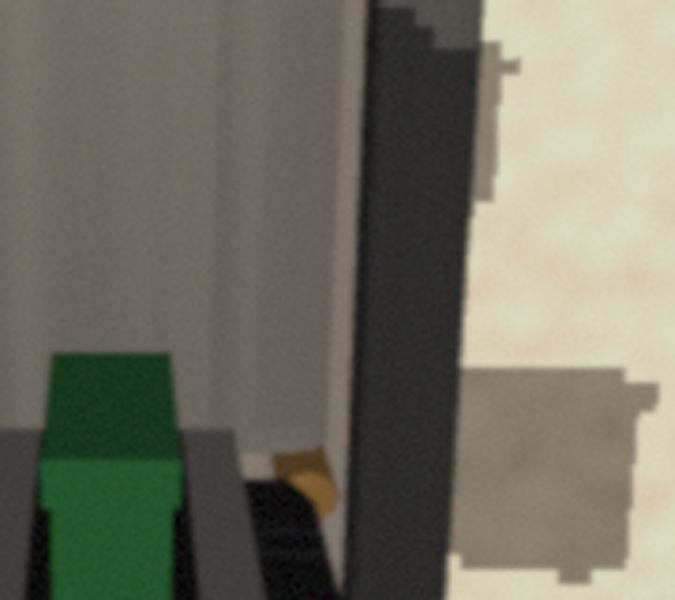

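The crop shows the brass pin (crop ~(310,480)) inside the notch against its +y wall. The blade edge is parallel to the fence, about 2–3 mm short of it. The +y force agrees, so I'll ease +y and continue.

jog_arm(
  hand=[0.0,0.0,0.0,0.0,0.0],
  travel=[
    [0,0.0004,0],
    [0,0.0003,0],
    [0.0004,0,0],
    [0.0004,0,0],
    [0,0,0],
  ],
  yaw=[0,0,0,0,0],
)

```text
time_s: 13.4
position: [0.5037, 0.086, 0.0065]
tool_rot: [[0.021, 1.0, 0.0], [1.0, -0.021, -0.0], [-0.0, 0.0, -1.0]]
ft_force: [0.0, -0.1, -2.2]
grip_width: 0.0104
gripper_force: 73.5
```

jog_arm(
  hand=[0.0,0.0,0.0,0.0,0.0],
  travel=[
    [0.0004,0,0],
    [0.0004,0,0],
    [0.0004,0,0],
    [0,0,0],
    [0,0,0],
  ],
  yaw=[0,0,0,0,0],
)

```text
time_s: 14.02
position: [0.5046, 0.0862, 0.0065]
tool_rot: [[0.021, 1.0, -0.0], [1.0, -0.021, 0.0], [0.0, -0.0, -1.0]]
ft_force: [-0.6, 1.0, -0.4]
grip_width: 0.0103
gripper_force: 73.5
```

jog_arm(
  hand=[0.0,0.0,0.0,0.0,0.0],
  travel=[
    [0.0003,0.0001,0],
    [0.0003,0,0],
    [0,0,0],
    [0,0,0],
    [0,0,0],
  ],
  yaw=[0,0,0,0,0],
)

```text
time_s: 14.65
position: [0.5052, 0.0863, 0.0065]
tool_rot: [[0.021, 1.0, -0.0], [1.0, -0.021, 0.0], [0.0, -0.0, -1.0]]
ft_force: [-1.7, -0.1, -1.8]
grip_width: 0.0106
gripper_force: 73.5
```

jog_arm(
  hand=[0.0,0.0,0.0,0.0,0.0],
  travel=[
    [0.0003,0,0],
    [0,0,0],
    [0,0,-0.0002],
    [0,0,0],
    [0,0,0],
  ],
  yaw=[0,0,0,0,0],
)

```text
time_s: 15.28
position: [0.5052, 0.0863, 0.0064]
tool_rot: [[0.021, 1.0, -0.001], [1.0, -0.021, -0.0], [-0.0, -0.001, -1.0]]
ft_force: [-5.8, -0.2, 3.4]
grip_width: 0.0103
gripper_force: 74.1
```

jog_arm(
  hand=[0.0,0.0,0.0,0.0,0.0],
  travel=[
    [0.0003,0,0.0001],
    [0,0,0],
    [0.0002,0,0],
    [0,0,0],
    [0,0,0],
  ],
  yaw=[0,0,0,0,0],
)

```text
time_s: 15.9
position: [0.5053, 0.0863, 0.0064]
tool_rot: [[0.021, 1.0, -0.002], [1.0, -0.021, -0.0], [-0.0, -0.002, -1.0]]
ft_force: [-6.9, -0.9, 4.5]
grip_width: 0.0104
gripper_force: 74.2
```

```bash
python3 - <<'E'
from h import *
k,im=shot('wrist','w6.png'); o=env.observe();p=o['position'];R=o['tool_rot']
print(p,o['ft_force'],o['wrist_torque'],'yaw',np.degrees(np.arctan2(R[1,1],R[0,1])))
g=cv2.cvtColor(im,cv2.COLOR_BGR2GRAY)
for r in (100,140,180,220,260,290): print(r,g[r,370:412:1].tolist())
E
```

```text
[0.50526629 0.0862503  0.00642007] [-6.37626637 -0.74975625  4.43222694] [-0.18617344  1.09465236  0.13851945] yaw -1.1850291924063003
100 [197, 198, 197, 203, 203, 201, 203, 201, 200, 202, 201, 202, 201, 202, 202, 200, 200, 201, 202, 202, 204, 203, 204, 203, 202, 201, 200, 202, 202, 203, 204, 205, 207, 208, 207, 206, 205, 202, 203, 205, 202, 195]
140 [197, 198, 204, 202, 203, 203, 202, 201, 202, 199, 201, 200, 200, 200, 199, 201, 203, 201, 204, 205, 202, 204, 202, 202, 201, 200, 201, 203, 204, 207, 208, 205, 207, 204, 205, 205, 204, 202, 201, 181, 144, 138]
180 [100, 99, 102, 101, 104, 102, 99, 101, 100, 98, 93, 75, 46, 36, 40, 42, 43, 43, 41, 43, 41, 42, 52, 68, 69, 72, 73, 72, 70, 70, 70, 71, 70, 73, 72, 70, 72, 70, 68, 72, 95, 153]
220 [99, 100, 99, 99, 96, 100, 98, 96, 96, 83, 56, 40, 38, 46, 45, 45, 44, 47, 43, 45, 44, 46, 45, 46, 46, 44, 45, 48, 45, 47, 42, 48, 43, 47, 43, 45, 41, 47, 70, 103, 120, 125]
260 [95, 96, 95, 93, 99, 97, 95, 87, 71, 42, 43, 43, 47, 44, 42, 48, 40, 42, 43, 46, 44, 44, 44, 43, 46, 43, 40, 44, 45, 46, 46, 43, 43, 43, 45, 51, 81, 114, 134, 169, 196, 207]
290 [95, 94, 96, 98, 95, 93, 84, 65, 37, 41, 42, 46, 46, 45, 41, 43, 42, 46, 41, 39, 42, 47, 43, 45, 46, 45, 44, 47, 44, 45, 44, 41, 43, 47, 76, 109, 126, 132, 130, 132, 130, 130]
```

jog_arm(
  hand=[0.0,0.0,0.0,0.0,0.0],
  travel=[
    [0,0,0],
    [0,0,0],
    [0,0,0],
    [0,0,0],
    [0,0,0],
  ],
  yaw=[0.002,0.002,0,0,0],
)

```text
time_s: 16.58
position: [0.5054, 0.0862, 0.0064]
tool_rot: [[0.017, 1.0, -0.002], [1.0, -0.017, -0.0], [-0.0, -0.002, -1.0]]
ft_force: [-6.1, -1.0, 3.5]
grip_width: 0.0108
gripper_force: 74.2
```

```bash
python3 - <<'E'
from h import *
o=env.observe();R=o['tool_rot'];print(o['position'],o['ft_force'],o['wrist_torque'],np.degrees(np.arctan2(R[1,1],R[0,1])))
E
```

```text
[0.5053539  0.08619542 0.00640595] [-6.05717377 -1.03257718  3.53313703] [-0.17193797  1.05720861  0.07792578] -0.9709612450960816
```

jog_arm(
  hand=[0.0,0.0,0.0,0.0,0.0],
  travel=[
    [0.0003,0,0],
    [0,0,0],
    [0,0,0],
    [0,0,0],
    [0,0,0],
  ],
  yaw=[0.003,0,0,0,0],
)

```text
time_s: 17.2
position: [0.5053, 0.0862, 0.0064]
tool_rot: [[0.014, 1.0, -0.002], [1.0, -0.014, -0.0], [-0.0, -0.002, -1.0]]
ft_force: [-8.1, -1.7, 5.3]
grip_width: 0.0103
gripper_force: 74.4
```

```bash
python3 - <<'E'
from h import *
o=env.observe();R=o['tool_rot'];print(o['position'],o['ft_force'],o['wrist_torque'],np.degrees(np.arctan2(R[1,1],R[0,1])))
E
```

```text
[0.50533949 0.08618818 0.00640767] [-8.0866     -1.69628869  5.25658873] [-0.2881985   1.23373524 -0.08244312] -0.8175745192726658
```

Torque about z crosses zero near −0.9°, so both ends bear on the fence. I'll back off 0.0015 rad and release.

jog_arm(
  hand=[0.0,0.0,0.03,0.03,0.03],
  travel=[
    [0,0,0],
    [0,0,0],
    [0,0,0],
    [0,0,0],
    [0,0,0],
  ],
  yaw=[-0.0015,0,0,0,0],
)

```text
time_s: 17.82
position: [0.507, 0.0862, 0.0065]
tool_rot: [[0.016, 1.0, 0.001], [1.0, -0.016, -0.0], [0.0, 0.001, -1.0]]
ft_force: [-0.2, -0.1, 0.1]
grip_width: 0.0301
gripper_force: 0.0
```

jog_arm(
  hand=[0.03,0.03,0.03,0.03,0.03],
  travel=[
    [0,0,0.005],
    [0,0,0.02],
    [0,0,0.03],
    [0,0,0.03],
    [0,0,0.02],
  ],
  yaw=[0,0,0,0,0],
)

```text
time_s: 18.45
position: [0.5068, 0.0863, 0.1132]
tool_rot: [[0.015, 1.0, 0.002], [1.0, -0.015, -0.0], [-0.0, 0.002, -1.0]]
ft_force: [-0.6, -0.0, -1.0]
grip_width: 0.03
gripper_force: 0.0
```

```bash
python3 - <<'E'
from h import *
for _ in range(4): env.get_image('wrist')
k,im=shot('wrist','w7.png'); o=env.observe();p=o['position'];R=o['tool_rot']
print(o['time_s'],p,o['ft_force'],'yaw',np.degrees(np.arctan2(R[1,1],R[0,1])))
f=lambda P:proj(k,P).round(0)[0]
print('pin',f([.5217,.086,.022]),'plate +y end',f([.505,.141,.017]),'-y end',f([.505,.031,.017]))
for c in blobs(im,(5,150,80),(22,255,255),300): print('orange',cv2.boundingRect(c),rect(k,c,.025))
for c in blobs(im,(0,0,0),(180,255,45),200,(200,0,450,200)): print('dark',cv2.boundingRect(c),rect(k,c,.053))
E
```

```text
18.7 [0.50595703 0.08626011 0.1106856 ] [ 0.09184845 -0.38625054 -0.23626056] yaw -0.8910694684766681
pin [345. 237.] plate +y end [316. 146.] -y end [319. 315.]
orange (268, 0, 65, 99) [497.4 191.6  48.3  33.6  89.1]
dark (355, 163, 16, 37) [528.8 125.3  18.7   7.8  89.2]
dark (287, 0, 24, 19) [498.1 205.5  10.7   7.5  -0.9]
```

View pics/w7.png

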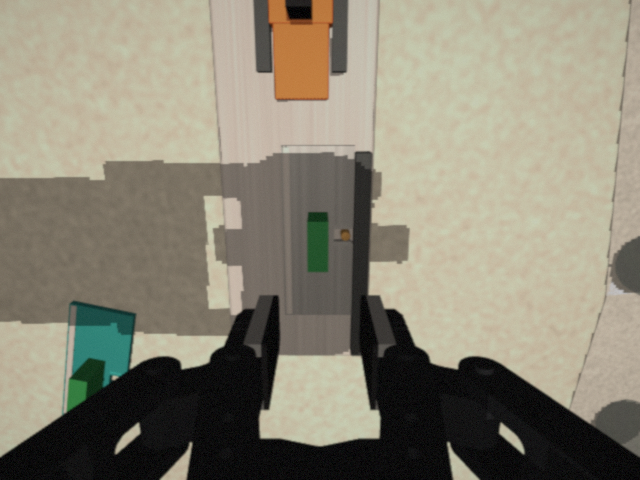

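All is well in this view. The blade lies flush with the fence (col 355, rows 150–315), the pin is in the notch at (345,235), and the keeper tongue is at (302,60). Next I'll move toward the fin and measure it numerically.

jog_arm(
  hand=[0.04,0.04,0.04,0.04,0.04],
  travel=[
    [-0.003,0.02,0],
    [-0.003,0.02,0],
    [-0.002,0.02,0],
    [0,0,0],
    [0,0,0],
  ],
  yaw=[0,0,0,0,0],
)

```text
time_s: 19.32
position: [0.4982, 0.1458, 0.1108]
tool_rot: [[0.016, 1.0, -0.001], [1.0, -0.016, -0.0], [-0.0, -0.001, -1.0]]
ft_force: [0.1, 0.2, -0.9]
grip_width: 0.0398
gripper_force: 0.0
```

```bash
python3 - <<'E'
from h import *
im=cv2.imread('pics/w7.png');g=cv2.cvtColor(im,cv2.COLOR_BGR2GRAY)
for r in (175,210,270,300): print(r,g[r,346:362].tolist())
env.get_image('wrist')
k,im=shot('wrist','w8.png'); o=env.observe();p=o['position']
print(o['time_s'],p)
for c in blobs(im,(5,150,60),(22,255,255),300): print('orange',cv2.boundingRect(c),rect(k,c,.025))
for c in blobs(im,(0,0,0),(180,255,45),100,(270,0,335,200)): print('dark',cv2.boundingRect(c),rect(k,c,.053))
g=cv2.cvtColor(im,cv2.COLOR_BGR2GRAY)
print(proj(k,[[.498,.222,.053]]))
print(g[0:170:4,302].tolist())
k,im=shot('top')
for c in blobs(im,(5,150,100),(22,255,255),30,(190,205,320,270)): print('top orange',rect(k,c,.025),cv2.boundingRect(c))
for c in blobs(im,(0,0,0),(180,255,40),8,(195,222,240,250)): print('top dark',rect(k,c,.053),cv2.boundingRect(c))
E
```

```text
175 [93, 95, 93, 94, 95, 97, 94, 91, 73, 46, 40, 44, 42, 43, 39, 41]
210 [96, 91, 93, 92, 91, 93, 92, 75, 49, 42, 44, 43, 38, 41, 40, 43]
270 [90, 87, 89, 90, 89, 79, 62, 43, 37, 39, 39, 39, 34, 40, 38, 36]
300 [87, 88, 88, 87, 80, 66, 41, 41, 41, 39, 40, 43, 36, 35, 25, 22]
19.425 [0.49841026 0.14558303 0.11111382]
orange (287, 76, 62, 128) [497.7 202.9  70.3  33.9  89.1]
dark (307, 76, 21, 61) [498.  221.7  28.1  10.   89.1]
[[317.0501117 106.0447883]]
[191, 184, 184, 187, 190, 192, 163, 196, 196, 198, 196, 195, 195, 196, 197, 198, 196, 194, 196, 134, 142, 145, 142, 143, 144, 142, 144, 141, 142, 144, 143, 142, 142, 142, 141, 144, 143, 143, 104, 88, 89, 87, 88]
```

The fin is at (0.498, 0.2217), and the tongue tip is at y ≈ 0.168. I'll go above the fin, descend, and grip lightly.

jog_arm(
  hand=[0.03,0.03,0.03,0.03,0.03],
  travel=[
    [0,0.025,0],
    [0,0.03,0],
    [-0.0005,0.021,0],
    [0,0,-0.02],
    [0,0,-0.025],
  ],
  yaw=[0,0,0,0,0],
)

```text
time_s: 20.1
position: [0.4983, 0.2221, 0.0662]
tool_rot: [[0.015, 1.0, 0.001], [1.0, -0.015, 0.0], [0.0, 0.001, -1.0]]
ft_force: [0.9, -0.0, -0.8]
grip_width: 0.0302
gripper_force: 0.0
```

jog_arm(
  hand=[0.03,0.03,0.03,0.03,0.03],
  travel=[
    [0,0,-0.02],
    [0,0,-0.016],
    [0,0,-0.01],
    [0,0,-0.007],
    [0,0,0],
  ],
  yaw=[0,0,0,0,0],
)

```text
time_s: 20.72
position: [0.4979, 0.2221, 0.0133]
tool_rot: [[0.016, 1.0, -0.0], [1.0, -0.016, -0.0], [-0.0, -0.0, -1.0]]
ft_force: [-0.7, -0.9, -0.1]
grip_width: 0.0304
gripper_force: 0.0
```

jog_arm(
  hand=[0.0,0.0,0.0,0.0,0.0],
  travel=[
    [0,0,0],
    [0,0,0],
    [0,0,0],
    [0,0,0],
    [0,0,0],
  ],
  yaw=[0,0,0,0,0],
  grip_force=25,
)

```text
time_s: 21.35
position: [0.4985, 0.2223, 0.014]
tool_rot: [[0.016, 1.0, 0.002], [1.0, -0.016, 0.0], [0.0, 0.002, -1.0]]
ft_force: [1.9, -0.9, 5.7]
grip_width: 0.0114
gripper_force: 31.1
```

jog_arm(
  hand=[0.0,0.0,0.0,0.0,0.0],
  travel=[
    [0,-0.003,0.0005],
    [-0.0001,-0.005,0],
    [-0.0001,-0.006,0],
    [-0.0001,-0.006,0],
    [-0.0001,-0.006,0],
  ],
  yaw=[0,0,0,0,0],
)

```text
time_s: 21.98
position: [0.498, 0.196, 0.014]
tool_rot: [[0.016, 1.0, 0.001], [1.0, -0.016, 0.0], [0.0, 0.001, -1.0]]
ft_force: [5.6, 2.2, 0.7]
grip_width: 0.0115
gripper_force: 30.4
```

jog_arm(
  hand=[0.0,0.0,0.0,0.0,0.0],
  travel=[
    [-0.0001,-0.004,0],
    [-0.0001,-0.004,0],
    [0,-0.003,0],
    [0,-0.001,0],
    [0,0,0],
  ],
  yaw=[0,0,0,0,0],
)

```text
time_s: 22.6
position: [0.4978, 0.1839, 0.014]
tool_rot: [[0.016, 1.0, 0.001], [1.0, -0.016, -0.0], [0.0, 0.001, -1.0]]
ft_force: [5.3, 0.5, 0.3]
grip_width: 0.0113
gripper_force: 30.4
```

jog_arm(
  hand=[0.0,0.0,0.0,0.0,0.0],
  travel=[
    [0.0003,-0.001,0],
    [0,-0.001,0],
    [0,-0.001,0],
    [0,-0.0005,0],
    [0,0,0],
  ],
  yaw=[0,0,0,0,0],
)

```text
time_s: 23.22
position: [0.4978, 0.1813, 0.014]
tool_rot: [[0.016, 1.0, 0.001], [1.0, -0.016, 0.001], [0.001, 0.001, -1.0]]
ft_force: [4.9, 5.8, 1.4]
grip_width: 0.0116
gripper_force: 30.5
```

jog_arm(
  hand=[0.0,0.0,0.0,0.0,0.0],
  travel=[
    [0,-0.0007,0],
    [0,-0.0007,0],
    [0,-0.0006,0],
    [0,0,0],
    [0,0,0],
  ],
  yaw=[0,0,0,0,0],
)

```text
time_s: 23.85
position: [0.4978, 0.1811, 0.0141]
tool_rot: [[0.016, 1.0, 0.001], [1.0, -0.016, 0.004], [0.004, 0.001, -1.0]]
ft_force: [5.9, 17.5, -0.4]
grip_width: 0.0114
gripper_force: 30.4
```

The keeper met a firm stop (17.5 N) after 41.2 mm, which fits a start within 0–4 mm. I'll release, retreat, and verify against the fence's end.

jog_arm(
  hand=[0.035,0.035,0.035,0.035,0.035],
  travel=[
    [0,0,0],
    [0,0,0],
    [0,0,0],
    [0,0,0.02],
    [0,0,0.04],
  ],
  yaw=[0,0,0,0,0],
)

```text
time_s: 24.48
position: [0.4964, 0.1783, 0.0734]
tool_rot: [[0.016, 1.0, -0.004], [1.0, -0.016, -0.001], [-0.001, -0.004, -1.0]]
ft_force: [0.1, -0.9, 0.2]
grip_width: 0.035
gripper_force: 0.0
```

jog_arm(
  hand=[0.035,0.035,0.035,0.035,0.035],
  travel=[
    [0,-0.04,0.05],
    [0,-0.06,0.03],
    [0,-0.05,0.01],
    [0,0,0],
    [0,0,0],
  ],
  yaw=[0,0,0,0,0],
)

```text
time_s: 25.1
position: [0.4971, 0.0341, 0.1603]
tool_rot: [[0.016, 1.0, -0.001], [1.0, -0.016, 0.0], [0.0, -0.001, -1.0]]
ft_force: [0.4, -0.2, -0.1]
grip_width: 0.0351
gripper_force: 0.0
```

```bash
python3 - <<'E'
from h import *
for _ in range(3): env.get_image('wrist')
k,im=shot('wrist','w9.png'); o=env.observe();p=o['position']
print(o['time_s'],p,o['ft_force'])
for c in blobs(im,(5,150,60),(22,255,255),300): print('orange',cv2.boundingRect(c),rect(k,c,.025))
for c in blobs(im,(45,80,20),(80,255,255),100): print('green',cv2.boundingRect(c),rect(k,c,.042))
for c in blobs(im,(15,90,50),(35,255,255),5): print('brass',cv2.boundingRect(c),rect(k,c,.022))
g=cv2.cvtColor(im,cv2.COLOR_BGR2GRAY).astype(int)
q=proj(k,[[.531,y,.020] for y in(-.004,.132)]);print('fence end pred',q)
for u,v in q.astype(int): print(v-20,g[v-20:v+20,u].tolist())
for y in (-.0,.04,.06,.105):
    u,v=proj(k,[[.527,y,.017]])[0].astype(int); print(y,u-10,v,g[v,u-10:u+10].tolist())
E
```

```text
25.3 [0.49731189 0.03481319 0.16030747] [0.44927523 0.2666552  0.67957566]
orange (292, 0, 52, 85) [497.1 151.   49.2  32.2  89.2]
green (104, 266, 32, 51) [352.8 -12.5  40.7  19.5  74.7]
green (322, 124, 18, 47) [504.8  86.7  29.1  11.1  89.4]
green (620, 419, 20, 36) [ 743.  -144.8   35.2   14.9  -78.4]
brass (306, 67, 18, 17) [494.5 132.4  12.5   7.9 -63. ]
brass (351, 141, 8, 9) [521.7  86.6   5.5   4.8 -89.5]
brass (326, 76, 11, 7) [505.4 129.7   6.3   3.8 -32.7]
brass (304, 78, 6, 6) [489.5 128.8   3.3   3.1  -0.8]
fence end pred [[365.1982314  266.86382905]
 [368.93938445  74.74058646]]
246 [39, 38, 51, 64, 70, 66, 67, 66, 68, 67, 67, 65, 67, 82, 131, 168, 176, 181, 185, 185, 186, 186, 187, 190, 193, 194, 194, 193, 192, 191, 191, 193, 192, 194, 195, 193, 195, 196, 195, 196]
54 [182, 183, 181, 181, 181, 181, 184, 183, 183, 182, 182, 179, 163, 102, 76, 74, 73, 74, 76, 74, 74, 73, 75, 73, 74, 78, 74, 75, 75, 75, 74, 75, 76, 77, 76, 77, 74, 70, 73, 76]
-0.0 349 260 [109, 107, 108, 106, 107, 106, 110, 106, 106, 102, 99, 107, 113, 122, 125, 130, 131, 131, 131, 129]
0.04 350 209 [91, 92, 90, 91, 89, 88, 89, 90, 88, 72, 48, 40, 40, 40, 40, 37, 35, 37, 37, 38]
0.06 350 182 [97, 93, 90, 92, 91, 89, 87, 91, 91, 82, 66, 42, 38, 40, 39, 39, 36, 38, 37, 36]
0.105 351 117 [184, 181, 178, 181, 179, 179, 177, 177, 175, 172, 163, 124, 76, 69, 74, 74, 73, 71, 72, 76]
```

The fence ends give bed y0 ≈ 0.0912, so the closed tip should be near 0.1252. I measure about 0.126, so I'll check that edge at sub-pixel level.

```bash
python3 - <<'E'
from h import *
im=cv2.imread('pics/w9.png');k=cam('wrist')
h=cv2.cvtColor(im,cv2.COLOR_BGR2HSV)
for u in (300,312,322,335): print(u,[(v,h[v,u,1],h[v,u,2]) for v in range(74,92,1)])
for v in (83,84.5,86): print(v,ray(k,[(318,v)],.025)[0,:2],ray(k,[(318,v)],.020)[0,:2])
print(ray(k,[(369,66.9),(365,259.9)],.020))
E
```

```text
300 [(74, np.uint8(168), np.uint8(185)), (75, np.uint8(166), np.uint8(187)), (76, np.uint8(169), np.uint8(184)), (77, np.uint8(171), np.uint8(185)), (78, np.uint8(167), np.uint8(186)), (79, np.uint8(169), np.uint8(187)), (80, np.uint8(171), np.uint8(185)), (81, np.uint8(171), np.uint8(185)), (82, np.uint8(170), np.uint8(184)), (83, np.uint8(168), np.uint8(173)), (84, np.uint8(171), np.uint8(128)), (85, np.uint8(101), np.uint8(104)), (86, np.uint8(31), np.uint8(139)), (87, np.uint8(20), np.uint8(181)), (88, np.uint8(17), np.uint8(192)), (89, np.uint8(18), np.uint8(194)), (90, np.uint8(17), np.uint8(194)), (91, np.uint8(19), np.uint8(192))]
312 [(74, np.uint8(170), np.uint8(185)), (75, np.uint8(166), np.uint8(187)), (76, np.uint8(170), np.uint8(184)), (77, np.uint8(170), np.uint8(186)), (78, np.uint8(170), np.uint8(185)), (79, np.uint8(169), np.uint8(186)), (80, np.uint8(168), np.uint8(187)), (81, np.uint8(167), np.uint8(188)), (82, np.uint8(171), np.uint8(185)), (83, np.uint8(169), np.uint8(169)), (84, np.uint8(170), np.uint8(129)), (85, np.uint8(97), np.uint8(105)), (86, np.uint8(33)
[... 1012 characters left out ...]
int8(186)), (79, np.uint8(170), np.uint8(185)), (80, np.uint8(166), np.uint8(187)), (81, np.uint8(168), np.uint8(187)), (82, np.uint8(167), np.uint8(185)), (83, np.uint8(169), np.uint8(172)), (84, np.uint8(167), np.uint8(131)), (85, np.uint8(71), np.uint8(132)), (86, np.uint8(25), np.uint8(176)), (87, np.uint8(23), np.uint8(192)), (88, np.uint8(24), np.uint8(191)), (89, np.uint8(22), np.uint8(193)), (90, np.uint8(21), np.uint8(191)), (91, np.uint8(21), np.uint8(193))]
83 [0.49719739 0.1269272 ] [0.49718179 0.12725628]
84.5 [0.49718436 0.12600082] [0.49716854 0.12631412]
86 [0.49717131 0.12507266] [0.49715526 0.12537014]
[[0.53105421 0.13680564 0.02      ]
 [0.53086611 0.00152627 0.02      ]]
```

The tip might be about 1 mm short of fully closed. A gentle push from behind the fin with closed fingers will settle it.

jog_arm(
  hand=[0.0,0.0,0.0,0.0,0.0],
  travel=[
    [0,0.04,0],
    [0,0.05,0],
    [0,0.05,0],
    [0,0.041,0],
    [0,0,-0.02],
  ],
  yaw=[0,0,0,0,0],
)

```text
time_s: 25.92
position: [0.4975, 0.2182, 0.1411]
tool_rot: [[0.011, 1.0, 0.003], [1.0, -0.011, 0.001], [0.001, 0.003, -1.0]]
ft_force: [0.6, -0.9, -0.4]
grip_width: 0.0002
gripper_force: 0.0
```

jog_arm(
  hand=[0.0,0.0,0.0,0.0,0.0],
  travel=[
    [0,0,-0.04],
    [0,0,-0.04],
    [0,0,-0.03],
    [0,0,-0.014],
    [0,0,0],
  ],
  yaw=[0,0,0,0,0],
)

```text
time_s: 26.55
position: [0.4973, 0.2151, 0.0164]
tool_rot: [[0.015, 1.0, -0.001], [1.0, -0.015, -0.0], [-0.0, -0.001, -1.0]]
ft_force: [0.3, -0.4, -0.1]
grip_width: -0.0002
gripper_force: 0.0
```

jog_arm(
  hand=[0.0,0.0,0.0,0.0,0.0],
  travel=[
    [0,-0.002,0],
    [0,-0.002,0],
    [0,-0.0015,0],
    [0,-0.001,0],
    [0,-0.001,0],
  ],
  yaw=[0,0,0,0,0],
)

```text
time_s: 27.18
position: [0.4976, 0.2072, 0.0168]
tool_rot: [[0.016, 1.0, 0.0], [1.0, -0.016, 0.0], [0.0, 0.0, -1.0]]
ft_force: [-0.9, -0.5, -0.2]
grip_width: -0.0001
gripper_force: 0.0
```

jog_arm(
  hand=[0.0,0.0,0.0,0.0,0.0],
  travel=[
    [0,-0.0007,0],
    [0,-0.0007,0],
    [0,-0.0006,0],
    [0,-0.0005,0],
    [0,0,0],
  ],
  yaw=[0,0,0,0,0],
)

```text
time_s: 27.8
position: [0.4977, 0.207, 0.0169]
tool_rot: [[0.016, 1.0, 0.001], [1.0, -0.016, 0.004], [0.004, 0.001, -1.0]]
ft_force: [-0.8, 14.8, 1.2]
grip_width: -0.0002
gripper_force: 7.3
```

jog_arm(
  hand=[0.0,0.0,0.0,0.0,0.0],
  travel=[
    [0,-0.0005,0],
    [0,-0.0005,0],
    [0,-0.0005,0],
    [0,-0.0005,0],
    [0,0,0],
  ],
  yaw=[0,0,0,0,0],
)

```text
time_s: 28.42
position: [0.4977, 0.2069, 0.017]
tool_rot: [[0.016, 1.0, 0.002], [1.0, -0.016, 0.007], [0.007, 0.002, -1.0]]
ft_force: [-0.5, 25.7, -0.2]
grip_width: -0.0001
gripper_force: 13.0
```

It's a hard stop at 25 N with no motion, so the keeper is fully closed. I'll back off and rise clear.

jog_arm(
  hand=[0.0,0.0,0.0,0.0,0.0],
  travel=[
    [0,0.006,0],
    [0,0.004,0],
    [0,0,0.03],
    [0,0,0.05],
    [0,0,0.05],
  ],
  yaw=[0,0,0,0,0],
)

```text
time_s: 29.05
position: [0.4974, 0.2124, 0.148]
tool_rot: [[0.016, 1.0, -0.001], [1.0, -0.016, -0.001], [-0.001, -0.001, -1.0]]
ft_force: [1.7, -0.2, 0.1]
grip_width: 0.0001
gripper_force: 0.0
```

jog_arm(
  hand=[0.0,0.0,0.0,0.0,0.0],
  travel=[
    [0,-0.05,0],
    [0,-0.06,0.01],
    [0,-0.06,0],
    [0,0,0],
    [0,0,0],
  ],
  yaw=[0,0,0,0,0],
)

```text
time_s: 29.68
position: [0.4974, 0.0429, 0.1566]
tool_rot: [[0.016, 1.0, -0.0], [1.0, -0.016, 0.0], [0.0, -0.0, -1.0]]
ft_force: [-0.2, 0.7, 0.4]
grip_width: -0.0001
gripper_force: 0.0
```

```bash
python3 - <<'E'
from h import *
for _ in range(4): env.get_image('wrist')
k,im=shot('wrist','w10.png'); o=env.observe();print(o['time_s'],o['position'],o['ft_force'],o['grip_width'])
for c in blobs(im,(5,150,60),(22,255,255),300): print('orange',cv2.boundingRect(c),rect(k,c,.025))
for c in blobs(im,(45,80,20),(80,255,255),100): print('green',rect(k,c,.042))
for c in blobs(im,(15,90,50),(35,255,255),5): print('brass',rect(k,c,.022))
g=cv2.cvtColor(im,cv2.COLOR_BGR2GRAY).astype(int)
for y in (.04,.06,.105,.125):
    u,v=proj(k,[[.5265+.016*(y-.085),y,.017]])[0].astype(int); print(y,u-8,v,g[v,u-8:u+8].tolist())
E
```

```text
29.925 [0.49746708 0.04380974 0.1566063 ] [-0.69494843 -0.51574214 -0.75345534] 4.4740924753680975e-05
orange (289, 0, 57, 99) [497.1 155.1  57.2  34.6  89.3]
green [352.9 -11.8  41.7  19.5  74.4]
green [504.9  86.9  29.9  11.1  89.4]
green [ 742.2 -143.8   36.6   15.7  -78.4]
brass [521.4  86.9   5.9   5.3 -44.8]
brass [492.7 131.    7.3   6.   82.7]
brass [501.2 140.9   5.7   2.6  21.1]
brass [488.8 139.6   5.2   4.7  73.9]
0.04 350 222 [91, 86, 89, 89, 89, 87, 88, 86, 83, 63, 42, 39, 36, 38, 42, 40]
0.06 351 195 [93, 92, 91, 90, 89, 91, 89, 86, 80, 64, 42, 38, 38, 39, 41, 42]
0.105 353 130 [180, 177, 179, 175, 177, 175, 175, 171, 156, 117, 73, 71, 73, 74, 74, 72]
0.125 354 100 [179, 180, 179, 176, 177, 176, 177, 171, 147, 92, 65, 75, 76, 75, 77, 73]
```

The blade edge meets the fence along its length with no gap, the pin is in the notch, and the keeper is at its stop. The robot is clear, so I'll hand in.

```bash
python3 -c "
from rig import env
print(env.close_job())"
```

```text
the job is handed in; nothing more can be done
None
```

The job is handed in at about 30 s: the fresh blade is flat on the bed, its notch over the pin and its back edge against the fence, and the orange keeper is slid to its hard stop over the blade's end and released, though the last images put its tip about 1 mm short of the nominal closed position.

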